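# Dispense one drying spacer and push it onto its mark

## Robot

A 6-joint arm with a two-finger parallel gripper is mounted at the origin on the work surface. World frame = base frame: x ahead of the robot, y to its left, z up, the work surface at z = 0. Lengths are in m, angles in rad, forces in N, time in s.
With the tool pointing down it reaches from about 0.35 to 0.925 m from the base axis. Payload 6.4 kg.
Tool frame: the origin (TCP) lies midway between the tips of the shut fingers; the grasp point (between the pads) lies 19 mm behind it; z points along the fingers, x is the direction in which the jaws open and shut, and the axes are right-handed (so a half turn about z gives the same grasp; the last joint's range is limited). The gripper opens to 94 mm and grips with 3 to 60 N. Pads are 16 mm wide; open, the fingers measure 119 mm over their backs; the gripper's body (75 mm by 177 mm) begins 78 mm behind the grasp point.
Start: joints at [1.144, 0.245, 1.558, -0, 1.339, -0.174], TCP at [0.163, 0.629, 0.205] pointing down, gripper open.
Joint ranges: [-3.13, 3.13], [-1.02, 2.26], [0.13, 2.54], [-0.95, 4.09], [0.21, 2.88], [-2.74, 2.74]. Speed limits (rad/s): [2.57, 2.57, 3.14, 3.14, 3.14, 3.14].

## Interface

Orientations are given as a unit quaternion [x, y, z, w].
In Python, from station import bot gives the robot as it stands.
- The arm moves only by the tool step_arm, never from a script. Its argument "series" is a list of rows, each a list of 7 numbers: the shift along the tool's x, y, z in m, then the turn, a rotation vector about the tool's x, y, z in degrees, then the closure, from -1 (fully open) to 1 (shut). In form: [[x, y, z, ax, ay, az, claw], ...]. A call has exactly 5 rows; each row shifts and turns the pose as measured when the row begins, along the tool's axes as they then stand; what a row does not reach is not made up. A row lasts 1/8 s, in which the tool goes at most 62.5 mm and 10.7 degrees, less where a joint would pass 70% of its speed; a pose out of reach is approached as far as the arm can. A call is refused whole if a number of a shift passes 0.0625 or a number of a turn 10.7, either way. A call with a gripper value outside its range is refused whole. The fingers move at their own pace and stop on an object; the grip force is fixed at half the most. Time passes only in rows, so rows that do not move let the fingers close, or fill a call up. It gives the time, the measured TCP pose, the force and the opening at its end, in the units of the state.
- bot.state(): the state, without advancing time (a new reading comes with each control period).
- bot.capture(name): name is "scene" or "side" or "wrist"; returns a dict with "frame" (384x512x3 uint8, red, green, blue), "intrinsics" (3x3 intrinsics, pixels), "position" and "attitude" of the camera in the world; the wrist camera has in their place "hand_eye" (4x4, takes a point from camera to tool coordinates, whose origin is the TCP and whose axes are the tool frame's). Camera axes: x right, y up, looking along -z (the intrinsics and any distortion apply to the point x, -y, -z); pixel columns grow to the right and rows downward; lengths in m; the calibration is good to about 2 mm. A picture is of the moment at which its call begins: read the wrist's pose just before it. There is no depth.
- bot.job_done(): hands the job in, once; it reports no verdict.
Trained networks look in the newest picture that a camera, given by its name, has taken for a name from the list of things; names that differ only in an ending like _2 or _b are one class to them, and where a whole thing is asked for, a point or a joint stands for the part that bears it (a point fixed in the world has none). Each returns a list of dicts, best first, with "conf" (0 to 1); they miss things now and then, are a little off and sometimes report something else, mostly with a low value. They report only what shows in the picture. A call takes as long as a camera call. They do not tell look-alikes from the thing itself.
- bot.recognise(camera, label): "bbox" ([left, top, right, bottom] in pixels, round what is visible of it).
- bot.silhouettes(camera, label): "mask" (384x512 bool, what is visible of it) and "bbox" ([left, top, right, bottom] in pixels, round what is visible of it).
The state is a dict: "clock": time; "joint_positions": joint angles; "joint_velocities": joint speeds; "effort": joint torques, N m; "tool_pos": TCP position; "ee_rot": TCP orientation; "contact_force": force on the tool from outside, world axes, zero at the start; "wrist_torque": the same for the moment, N m; "finger_gap": opening from 0.0 (shut) to 1.0 (fully open).
Only numpy, scipy, OpenCV 4.12 (cv2) and the standard library are available. Lean on these libraries where they do the work, as an engineer would, in place of code of your own. Each camera call takes 0.05 s, during which the arm holds its last target.

## Task

Press the red plunger of the spacer dispenser fully down once and let it come back up, so that a single yellow spacer puck comes out. Then push that puck along the bench with the fingers, without gripping or lifting it, until it lies wholly on the round green mark, where the next wet frame will stand on it. Leave the other pucks in the dispenser, do not disturb the tin, the small wooden frame or the brush, and finish clear of everything.

Things in the scene. Friction and masses are not known exactly. Their poses are not given: they have to be found in the camera images.
- dispenser: Grey dispenser fixed to the bench; place and yaw vary. Origin on the bench under the centre of its puck magazine; x points out of the outlet (away from the robot at yaw 0), z up. Body: x from -107 to +24 mm, 47 mm wide (y), 51 mm high under a flat dark cap; feet 4 mm high, 79 mm wide overall, from x = -102 to +13 mm.
- outlet (a point): Middle of the outlet slot at the dispenser's +x face, on the bench (24 mm from the magazine's centre); slot 20 mm high. An inner blade driven by the plunger moves 2.6 mm per mm of travel and pushes the lowest puck out, flat on the bench. The next puck drops when the plunger comes back up: one puck per press.
- plunger (a joint): Plunger travel in m: 0 is up, at rest; 0.030 is fully down, at its stop. A spring brings it back up; it takes about 4 N to start and about 9 N at the bottom.
- plunger_top (a point): Centre of the flat top of the plunger's red knob (36 mm across), 60 mm behind the magazine's centre (dispenser x = -60 mm). At rest 100 mm above the bench, fully down 70 mm. It moves straight down, and nothing near it on the dispenser is higher than 57 mm.
- puck1_center (a point): Centre of the lowest yellow puck, the one that comes out first: a round disc 36 mm across and 14 mm high, 14 to 26 g, so its centre is 7 mm above the bench. At the start it lies in the magazine; after a full press its centre is about 78 mm from the magazine's centre along dispenser +x, clear of the outlet by about 36 mm.
- puck2_center (a point): Centre of the second puck, the same as the first and lying on it in the magazine, under a third one. It must stay in the dispenser, where it drops to the bench when the plunger comes up.
- mark_center (a point): Centre of the round green mark, 60 mm across with a thin white rim (66 mm overall), painted flat on the bench to the left or to the right of the outlet. The bench is level and smooth there; nothing stands up from the mark.
- tin: Bystander: plain metal tin, 60 mm across and 50 mm high, standing on the side where the mark is not. Origin under its centre.
- small_frame: Bystander: small dark wooden picture frame lying flat, 110 x 150 mm, 16 mm high. Origin at the centre of its underside, its long side along y.
- brush: Bystander: brush about 200 mm long, lying flat along its own x axis.
Things that resemble listed ones, but are neither listed nor needed, are in the scene too. Of the things that look like the dispenser, the largest one is meant.

How it is judged:
On the way, in this order (a step that is already met when the one before it is completed fails the run):
1. the plunger is fully down and the first puck is out of the dispenser (value of joint plunger above 0.027 m and x of puck1_center in the frame of dispenser above 0.055 m), for 0.05 s.
2. the plunger has come back up, with the puck left outside (value of joint plunger below 0.004 m and x of puck1_center in the frame of dispenser above 0.045 m), for 0.1 s.
3. the puck lies on the green mark (horizontal distance between puck1_center and mark_center below 0.013 m), for 0.2 s.
At the end, for the whole second after the job is handed in: The first puck lies flat on the bench with its centre within 13 mm of the mark's centre, the plunger is back up (within 4 mm), and the second puck is still in the magazine (within 10 mm of its centre) (horizontal distance between puck1_center and mark_center below 0.013 m and height (world z) of puck1_center below 0.01 m and value of joint plunger below 0.004 m and horizontal distance between puck2_center and dispenser below 0.01 m); the robot touches nothing.
It fails at once if the puck is lifted off the bench or tipped up (centre above 17 mm) (height (world z) of puck1_center above 0.017 m).
It fails at once if the puck is gripped or pressed hard by the fingers (over 20 N) (contact force between the fingers and puck1 above 20 N).
It fails at once if a second puck leaves the dispenser (horizontal distance between puck2_center and dispenser above 0.015 m).
It fails at once if the tin, the small frame or the brush is moved more than 10 mm (distance of any of tin, small_frame, brush from where it was at the start of the episode above 0.01 m).
It also fails if it takes over 51 s, if anything falls off the work surface, if the arm or the gripper's body presses on something with over 40 N, if the wrist force passes 120 N, or if a joint passes its speed limit or range.

## Working session

There is one attempt and no reset: what is moved stays moved. The work goes in short steps, Python scripts to look and compute and a tool call to move; the robot and the scene stay as the last step left them, time stands still between calls to the robot, and variables do not carry over. Pictures are saved under pics/ and viewed, and the job is handed in when it is done.

Besides the shell and the picture viewer there is one more tool, called after ">>>" in YAML: its name, and indented under it one key for each argument. step_arm: Moves the arm, as the interface text tells. Its arguments: {"type":"object","properties":{"series":{"type":"array"}},"required":["series"]}

```bash
mkdir -p pics; ls
cat > h.py <<'E'
import numpy as np, cv2
from station import bot
from scipy.spatial.transform import Rotation as R
def att(a):
    a=np.array(a,float)
    return a if a.shape==(3,3) else R.from_quat(a.ravel()).as_matrix()
def cam(c,st=None):
    K=np.array(c["intrinsics"])
    if "hand_eye" in c:
        H=np.array(c["hand_eye"]); T=np.eye(4);T[:3,:3]=att(st["ee_rot"]);T[:3,3]=st["tool_pos"]
        M=T@H; return K,M[:3,:3],M[:3,3]
    return K,att(c["attitude"]),np.array(c["position"])
def ray(cm,u,v,z):
    K,Rm,p=cm
    d=np.linalg.inv(K)@[u,v,1]; d=Rm@[d[0],-d[1],-d[2]]
    return p+d*(z-p[2])/d[2]
def proj(cm,P):
    K,Rm,p=cm
    q=Rm.T@(np.array(P)-p); q=np.array([q[0],-q[1],-q[2]]); q=K@q
    return q[:2]/q[2]
def save(n,f): cv2.imwrite("pics/"+n,f[:,:,::-1])
E
python3 - <<'E'
from h import *
st=bot.state(); print(st)
for n in ["scene","side","wrist"]:
    s=bot.state(); c=bot.capture(n); save(n+"0.png",c["frame"])
    print(n,{k:v for k,v in c.items() if k!="frame"})
    cm=cam(c,s)
    for l in ["dispenser","plunger_top","mark_center","tin","small_frame","brush"]:
        try:
            for r in bot.recognise(n,l)[:4]: print(n,l,round(r["conf"],2),np.round(r["bbox"]))
        except Exception as e: print(l,e)
E
```

```text
pics
{'clock': 0.0, 'joint_positions': array([ 1.14390124e+00,  2.45794843e-01,  1.55895707e+00, -4.77207625e-06,
        1.33869547e+00, -1.74091166e-01]), 'joint_velocities': array([ 0.00042661, -0.00032086,  0.00198891,  0.00055115,  0.00058848,
       -0.00021334]), 'effort': array([ 1.45199600e-03, -4.15842032e+01, -3.14600408e+01,  6.85487897e-02,
        3.31340684e-02, -1.50814899e-04]), 'tool_pos': array([0.16232503, 0.62880851, 0.20438827]), 'ee_rot': array([ 7.90606601e-01,  6.12323723e-01, -8.19376958e-04,  4.34322085e-04]), 'contact_force': array([-0.13421432, -0.17957169, -0.19734581]), 'wrist_torque': array([0.03694048, 0.00327246, 0.01300554]), 'finger_gap': 1.00185467807787}
scene {'intrinsics': array([[386.85507513,   0.        , 254.63500612],
       [  0.        , 386.85507513, 191.08551349],
       [  0.        ,   0.        ,   1.        ]]), 'position': array([ 1.3837028 , -0.08441179,  0.65624533]), 'attitude': array([0.3430303 , 0.31263828, 0.58324842, 0.66663993])}
scene dispenser 0.96 [196. 177. 223. 210.]
scene dispenser 0.83 [243. 157. 278. 202.]
scene di
[... 803 characters left out ...]
89. 203.]
side mark_center 0.85 [292. 261. 323. 287.]
side tin 0.9 [222. 149. 250. 176.]
side small_frame 0.92 [120. 147. 178. 192.]
side brush 0.79 [155. 311. 277. 364.]
wrist {'intrinsics': array([[315.41115893,   0.        , 258.34051027],
       [  0.        , 315.41115893, 191.7950138 ],
       [  0.        ,   0.        ,   1.        ]]), 'hand_eye': array([[ 9.99999040e-01,  1.35173580e-03,  3.04217095e-04,
         9.55617312e-05],
       [ 1.38486054e-03, -9.68208653e-01, -2.50140134e-01,
        -7.22562100e-02],
       [-4.35777508e-05,  2.50140315e-01, -9.68209596e-01,
        -1.79957241e-01],
       [ 0.00000000e+00,  0.00000000e+00,  0.00000000e+00,
         1.00000000e+00]])}
```

```bash
cd pics; python3 -c "
import cv2
for n in ['scene0','side0']:
    i=cv2.imread(n+'.png')[130:380,110:400]
    cv2.imwrite(n+'z.png',cv2.resize(i,None,fx=2.4,fy=2.4,interpolation=cv2.INTER_CUBIC))
"
```

```text
(no output)
```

View pics/scene0.png

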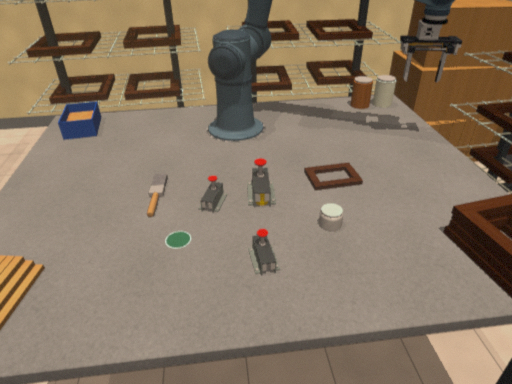

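View pics/scene0z.png

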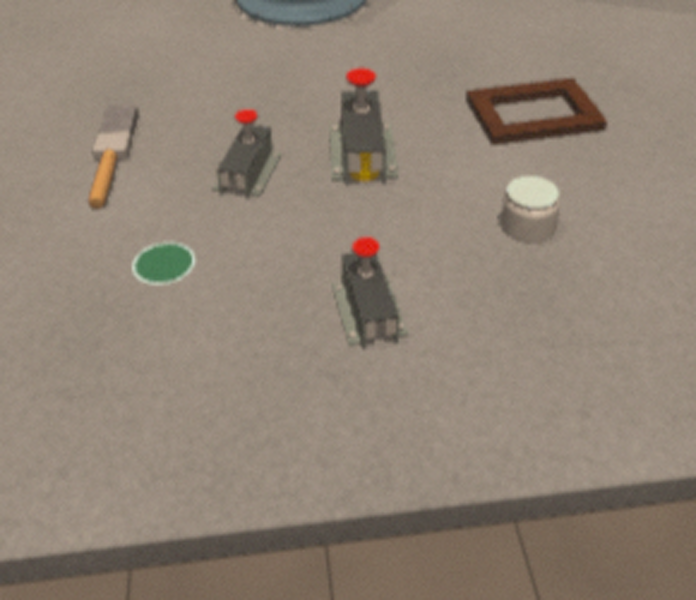

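View pics/side0z.png

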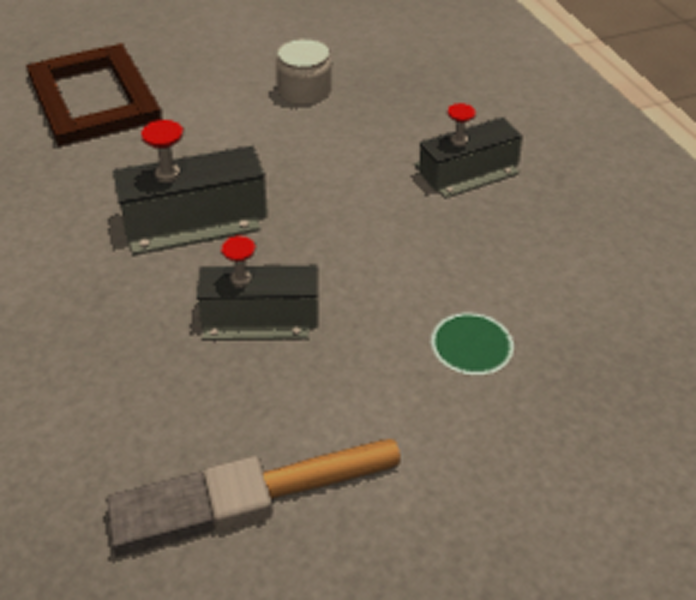

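The three look-alikes show up clearly. The largest dispenser, with the yellow puck visible in its slot, is at scene (261,185) and side (189,210). The mark is on the robot's right (-y). Next I measure.

```bash
cat > m.py <<'E'
from h import *
cs={}
res={}
for n in ["scene","side"]:
    c=bot.capture(n); cm=cam(c); cs[n]=(c,cm)
    f=c["frame"].astype(int)
    hsv=cv2.cvtColor(c["frame"],cv2.COLOR_RGB2HSV)
    red=(((hsv[...,0]<6)|(hsv[...,0]>174))&(hsv[...,1]>180)&(hsv[...,2]>110)).astype(np.uint8)
    k,l,s,ce=cv2.connectedComponentsWithStats(red)
    for i in range(1,k):
        if s[i,4]>15: print(n,"red",s[i],ce[i].round(1),ray(cm,*ce[i],0.098).round(4))
    g=((hsv[...,0]>60)&(hsv[...,0]<90)&(hsv[...,1]>110)).astype(np.uint8)
    k,l,s,ce=cv2.connectedComponentsWithStats(g)
    for i in range(1,k):
        if s[i,4]>60:
            print(n,"green",s[i],ce[i].round(1),ray(cm,*ce[i],0).round(4))
    for r in bot.recognise(n,"tin")[:2]:
        b=r["bbox"]; print("tin",ray(cm,(b[0]+b[2])/2,(b[1]+b[3])/2,.025).round(3))
    for lab in ["brush","small_frame"]:
      for r in bot.silhouettes(n,lab)[:1]:
        ys,xs=np.nonzero(r["mask"]); P=np.array([ray(cm,x,y,.01)[:2] for x,y in zip(xs,ys)]); print(lab,P.min(0).round(3),P.max(0).round(3),P.mean(0).round(3))
Z=lambda p:(110+p[0]/2.4-.3,130+p[1]/2.4-.3)
for p in [(115,166),(120,203),(265,177),(258,150)]: print("side cap",ray(cs["side"][1],*Z(p),.051).round(4))
for p in [(343,92),(381,93),(383,153),(343,150)]: print("scene cap",ray(cs["scene"][1],*Z(p),.051).round(4))
for p in [(131,249),(260,231)]: print("side foot",ray(cs["side"][1],*Z(p),.004).round(4))
for p in [(334,178),(396,178)]: print("scene foot",ray(cs["scene"][1],*Z(p),.004).round(4))
E
python3 m.py
```

```text
scene red [255 159  11   7  58] [260.  161.6] [0.4382 0.04   0.098 ]
scene red [208 176   9   5  34] [212.3 178. ] [ 0.5045 -0.098   0.098 ]
scene red [257 229  11   8  62] [262.1 232.5] [0.7433 0.0028 0.098 ]
tin [0.636 0.203 0.025]
brush [ 0.317 -0.289] [ 0.528 -0.242] [ 0.411 -0.267]
small_frame [0.339 0.191] [0.477 0.349] [0.412 0.269]
side red [297 173  11   7  62] [301.8 176. ] [ 0.6949 -0.0261  0.098 ]
side red [169 180  17  10 136] [177.  184.6] [0.4375 0.0402 0.098 ]
side red [202 228  14  10 104] [208.8 232.8] [ 0.4572 -0.1268  0.098 ]
side green [292 262  29  22 502] [306.1 272.5] [ 0.6247 -0.198   0.    ]
tin [0.617 0.191 0.025]
brush [ 0.325 -0.295] [ 0.526 -0.238] [ 0.408 -0.268]
small_frame [0.344 0.179] [0.465 0.354] [0.404 0.262]
side cap [0.3964 0.0694 0.051 ]
side cap [0.3905 0.0155 0.051 ]
side cap [0.5182 0.0046 0.051 ]
side cap [0.5244 0.0455 0.051 ]
scene cap [0.3932 0.0232 0.051 ]
scene cap [0.4028 0.0699 0.051 ]
scene cap [0.5321 0.0522 0.051 ]
scene cap [0.5195 0.008  0.051 ]
side foot [0.3924 0.0071 0.004 ]
side foot [ 0.5061 -0.0115  0.004 ]
scene foot [ 0.5081 -0.0023  0.004 ]
scene foot [0.5188 0.07   0.004 ]
```

```bash
cat > plan.py <<'E'
from h import *
import sys
def plan(tx,ty,tz,yaw,claw,n,st=None):
    st=st or bot.state(); p=np.array(st["tool_pos"]); Rm=att(st["ee_rot"])
    xa=np.radians(yaw); X=np.array([np.cos(xa),np.sin(xa),0]); Z=np.array([0,0,-1.]); G=np.stack([X,np.cross(Z,X),Z],1)
    rv=(R.from_matrix(Rm.T@G)).as_rotvec()
    T=np.array([tx,ty,tz]); rows=[]
    for i in range(n):
        d=(T-p)/(n-i); r=rv/n
        s=np.round(Rm.T@d,4); rr=np.round(np.degrees(r),2)
        rows.append([*map(float,s),*map(float,rr),claw])
        p=p+Rm@s; Rm=Rm@R.from_rotvec(np.radians(rr)).as_matrix()
    print("yaw now",np.degrees(np.arctan2(*att(st["ee_rot"])[[1,0],0])).round(1),"pos",st["tool_pos"].round(4),"rotvec",np.degrees(rv).round(1))
    for i in range(0,n,5): print(rows[i:i+5])
if __name__=="__main__":
    a=[float(x) for x in sys.argv[1:]]; plan(*a[:5],int(a[5]))
E
python3 plan.py .438 .04 .17 12.7 1 15
python3 - <<'E'
from h import *
for n,g,pts in [("scene",(179,240.5),[(213,189),(250,150),(345,340),(402,335)]),("side",(307.5,274),[(201,338),(308,338),(445,193),(520,172)])]:
    cm=cam(bot.capture(n)); print("mark",ray(cm,*g,0))
    for p in pts: print(ray(cm,110+p[0]/2.4,130+p[1]/2.4,0).round(3))
E
```

```text
yaw now 75.5 pos [0.1626 0.6294 0.2054] rotvec [-0.   0.  62.8]
[[-0.0335, 0.0276, 0.0024, -0.0, 0.0, 4.19, 1.0], [-0.0313, 0.03, 0.0024, -0.0, 0.0, 4.19, 1.0], [-0.0291, 0.0322, 0.0024, -0.0, 0.0, 4.19, 1.0], [-0.0266, 0.0342, 0.0024, -0.0, 0.0, 4.19, 1.0], [-0.0241, 0.0361, 0.0023, -0.0, 0.0, 4.19, 1.0]]
[[-0.0214, 0.0377, 0.0024, -0.0, 0.0, 4.19, 1.0], [-0.0185, 0.0392, 0.0023, -0.0, 0.0, 4.19, 1.0], [-0.0156, 0.0404, 0.0024, -0.0, 0.0, 4.19, 1.0], [-0.0126, 0.0415, 0.0023, -0.0, 0.0, 4.19, 1.0], [-0.0096, 0.0423, 0.0024, -0.0, 0.0, 4.19, 1.0]]
[[-0.0065, 0.0429, 0.0023, -0.0, 0.0, 4.19, 1.0], [-0.0033, 0.0432, 0.0024, -0.0, 0.0, 4.19, 1.0], [-0.0002, 0.0434, 0.0023, -0.0, 0.0, 4.19, 1.0], [0.003, 0.0433, 0.0024, -0.0, 0.0, 4.19, 1.0], [0.0062, 0.0429, 0.0023, -0.0, 0.0, 4.19, 1.0]]
mark [ 0.63120441 -0.19403802  0.        ]
[ 0.505 -0.144  0.   ]
[ 0.431 -0.098  0.   ]
[ 0.763 -0.02   0.   ]
[0.764 0.035 0.   ]
mark [ 0.62548864 -0.20236988  0.        ]
[ 0.424 -0.115  0.   ]
[ 0.505 -0.146  0.   ]
[ 0.689 -0.02   0.   ]
[ 0.772 -0.018  0.   ]
```

>>> step_arm:
  series:
    - [-0.0335, 0.0276, 0.0024, 0, 0, 4.2, 1]
    - [-0.0313, 0.03, 0.0024, 0, 0, 4.2, 1]
    - [-0.0291, 0.0322, 0.0024, 0, 0, 4.2, 1]
    - [-0.0266, 0.0342, 0.0024, 0, 0, 4.2, 1]
    - [-0.0241, 0.0361, 0.0024, 0, 0, 4.2, 1]

```text
clock: 2.17
tool_pos: [0.2552, 0.4292, 0.1935]
ee_rot: [0.891, 0.455, 0.001, -0.0]
contact_force: [0.8, 1.1, -0.3]
finger_gap: 0.506
```

>>> step_arm:
  series:
    - [-0.0214, 0.0377, 0.0024, 0, 0, 4.2, 1]
    - [-0.0185, 0.0392, 0.0024, 0, 0, 4.2, 1]
    - [-0.0156, 0.0404, 0.0024, 0, 0, 4.2, 1]
    - [-0.0126, 0.0415, 0.0024, 0, 0, 4.2, 1]
    - [-0.0096, 0.0423, 0.0024, 0, 0, 4.2, 1]

```text
clock: 2.8
tool_pos: [0.3469, 0.2255, 0.1821]
ee_rot: [0.96, 0.28, 0.003, -0.001]
contact_force: [1.5, 0.9, -0.5]
finger_gap: 0.008
```

```bash
python3 plan.py .438 .04 .17 12.7 1 10
```

```text
yaw now 32.5 pos [0.3469 0.2255 0.1821] rotvec [-0.1 -0.4 19.8]
[[-0.0023, 0.0205, 0.0012, -0.01, -0.04, 1.98, 1.0], [-0.0016, 0.0206, 0.0012, -0.01, -0.04, 1.98, 1.0], [-0.0008, 0.0207, 0.0012, -0.01, -0.04, 1.98, 1.0], [-0.0001, 0.0207, 0.0012, -0.01, -0.04, 1.98, 1.0], [0.0006, 0.0207, 0.0012, -0.01, -0.04, 1.98, 1.0]]
[[0.0013, 0.0206, 0.0012, -0.01, -0.04, 1.98, 1.0], [0.002, 0.0206, 0.0012, -0.01, -0.04, 1.98, 1.0], [0.0027, 0.0205, 0.0012, -0.01, -0.04, 1.98, 1.0], [0.0034, 0.0203, 0.0013, -0.01, -0.04, 1.98, 1.0], [0.0041, 0.0203, 0.0012, -0.01, -0.04, 1.98, 1.0]]
```

>>> step_arm:
  series:
    - [-0.0025, 0.0245, 0.0, 0, 0, 2.4, 1]
    - [-0.0015, 0.0245, 0.0, 0, 0, 2.4, 1]
    - [-0.0005, 0.0245, 0.0, 0, 0, 2.4, 1]
    - [0.0005, 0.0245, 0.0, 0, 0, 2.4, 1]
    - [0.0015, 0.0245, 0.0, 0, 0, 2.4, 1]

```text
clock: 3.42
tool_pos: [0.4033, 0.1103, 0.1831]
ee_rot: [0.985, 0.173, 0.005, -0.001]
contact_force: [-0.1, 0.1, 1.7]
finger_gap: 0.003
```

```bash
python3 - <<'E'
from h import *
s=bot.state(); c=bot.capture("wrist"); save("w1.png",c["frame"]); cm=cam(c,s)
hsv=cv2.cvtColor(c["frame"],cv2.COLOR_RGB2HSV)
red=(((hsv[...,0]<6)|(hsv[...,0]>174))&(hsv[...,1]>180)&(hsv[...,2]>110)).astype(np.uint8)
k,l,st,ce=cv2.connectedComponentsWithStats(red)
for i in range(1,k):
    if st[i,4]>60: print("red",st[i],ray(cm,*ce[i],0.1).round(4))
print(s["tool_pos"])
E
python3 plan.py .438 .04 .17 12.7 1 5
```

```text
red [476 359  18  18 241] [0.681  0.0192 0.1   ]
[0.40328174 0.11027245 0.18311607]
yaw now 19.7 pos [0.4043 0.1084 0.1833] rotvec [ 0.  -0.6  7. ]
[[0.0017, 0.0152, 0.0027, 0.0, -0.11, 1.4, 1.0], [0.0021, 0.0151, 0.0027, 0.0, -0.11, 1.4, 1.0], [0.0024, 0.015, 0.0027, 0.0, -0.11, 1.4, 1.0], [0.0028, 0.015, 0.0027, 0.0, -0.11, 1.4, 1.0], [0.0032, 0.0149, 0.0026, 0.0, -0.11, 1.4, 1.0]]
```

View pics/w1.png

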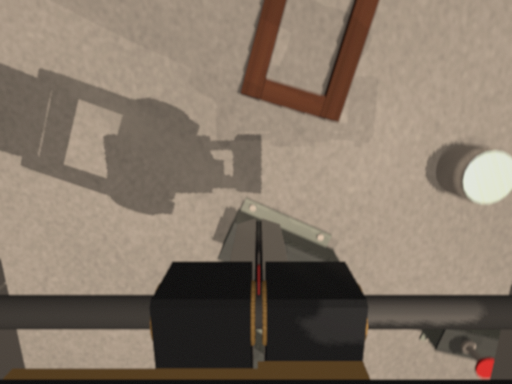

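The wrist camera looks behind the fingers. It sees the dispenser's +y foot edge from (247,200) to (330,236), which lets me check the yaw.

Run:
```python
from h import *
s=bot.state(); c=bot.capture("wrist"); cm=cam(c,s)
import cv2
cv2.imwrite("pics/w1z.png",cv2.resize(c["frame"][180:270,200:360,::-1],None,fx=5,fy=5,interpolation=cv2.INTER_CUBIC)); 
np.save("cm.npy",np.array(0)); print(s["tool_pos"],s["ee_rot"])
a=ray(cm,248,199,.004); b=ray(cm,331,235,.004); print(a,b,np.degrees(np.arctan2(b[1]-a[1],b[0]-a[0])),np.hypot(*(b-a)[:2]))
```

```text
[0.40434649 0.10843515 0.18330793] [ 9.85237422e-01  1.71120569e-01  4.98391007e-03 -3.66363668e-04]
[0.40451112 0.07737406 0.004     ] [0.51520039 0.06795483 0.004     ] -4.863931289152411 0.1110893164107284
```

View pics/w1z.png

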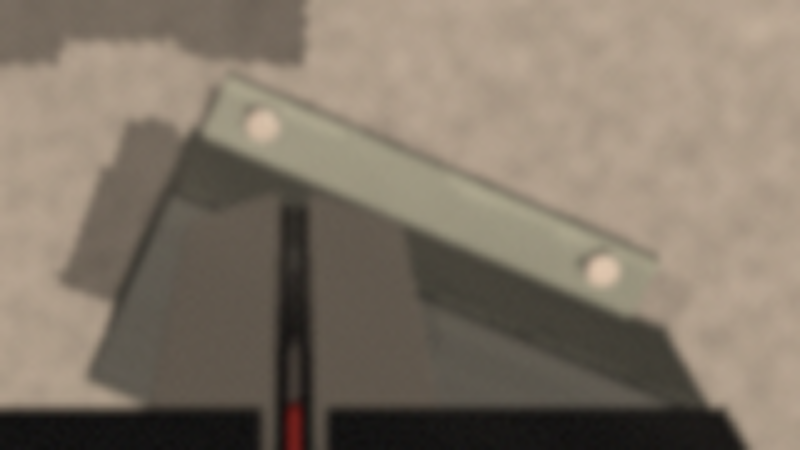

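>>> step_arm:
  series:
    - [0.0017, 0.0152, 0.007, 0, -0.1, 1.4, 1]
    - [0.0021, 0.0151, 0.007, 0, -0.1, 1.4, 1]
    - [0.0024, 0.015, 0.007, 0, -0.1, 1.4, 1]
    - [0.0028, 0.015, 0.007, 0, -0.1, 1.4, 1]
    - [0.0032, 0.0149, 0.007, 0, -0.1, 1.4, 1]

```text
clock: 4.15
tool_pos: [0.4388, 0.0387, 0.1457]
ee_rot: [0.994, 0.109, 0.0, -0.001]
contact_force: [0.8, -0.6, 0.4]
finger_gap: 0.006
```

```bash
python3 plan.py .438 .04 .108 12.7 1 5;python3 - <<'E'
from h import *
c=bot.capture("side"); cv2.imwrite("pics/s2.png",cv2.resize(c["frame"][90:290,110:350,::-1],None,fx=3,fy=3))
E
```

```text
yaw now 12.5 pos [0.4388 0.0387 0.1457] rotvec [-0.1 -0.  -0.2]
[[-0.0001, -0.0003, 0.0075, -0.02, -0.0, -0.03, 1.0], [-0.0001, -0.0003, 0.0076, -0.02, -0.0, -0.03, 1.0], [-0.0001, -0.0003, 0.0075, -0.02, -0.0, -0.03, 1.0], [-0.0001, -0.0002, 0.0076, -0.02, -0.0, -0.03, 1.0], [-0.0001, -0.0003, 0.0075, -0.02, -0.0, -0.03, 1.0]]
```

View pics/s2.png

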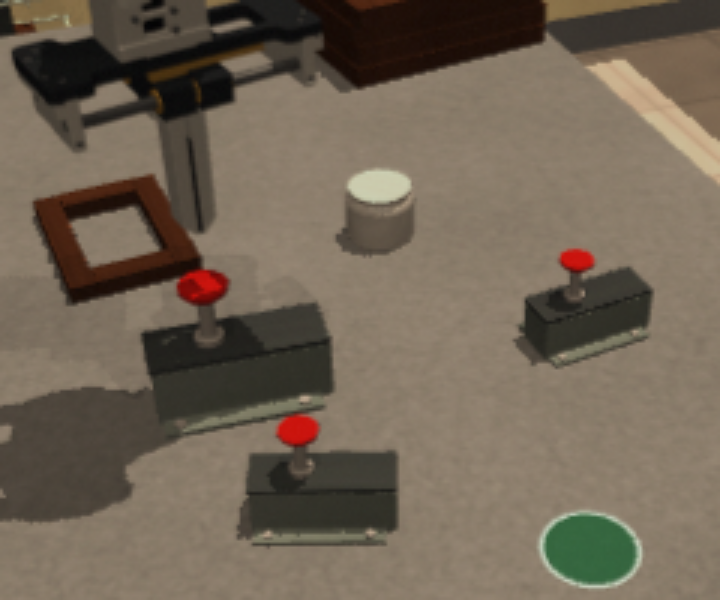

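The shut fingers are above the knob (zoomed 203,287). I press down gradually.

>>> step_arm:
  series:
    - [0, 0, 0.009, 0, 0, 0, 1]
    - [0, 0, 0.009, 0, 0, 0, 1]
    - [0, 0, 0.009, 0, 0, 0, 1]
    - [0, 0, 0.009, 0, 0, 0, 1]
    - [0, 0, 0.008, 0, 0, 0, 1]

```text
clock: 4.82
tool_pos: [0.4386, 0.038, 0.0981]
ee_rot: [0.994, 0.109, -0.001, -0.001]
contact_force: [-2.5, -1.0, 5.0]
finger_gap: 0.009
```

>>> step_arm:
  series:
    - [0, 0, 0.008, 0, 0, 0, 1]
    - [0, 0, 0.008, 0, 0, 0, 1]
    - [0, 0, 0.007, 0, 0, 0, 1]
    - [0, 0, 0.005, 0, 0, 0, 1]
    - [0, 0, 0.003, 0, 0, 0, 1]

```text
clock: 5.45
tool_pos: [0.4388, 0.038, 0.07]
ee_rot: [0.994, 0.11, -0.003, -0.0]
contact_force: [-11.1, 0.5, 25.7]
finger_gap: 0.004
```

>>> step_arm:
  series:
    - [0, 0, 0.001, 0, 0, 0, 1]
    - [0, 0, 0.0, 0, 0, 0, 1]
    - [0, 0, -0.006, 0, 0, 0, 1]
    - [0, 0, -0.008, 0, 0, 0, 1]
    - [0, 0, -0.01, 0, 0, 0, 1]

```text
clock: 6.08
tool_pos: [0.4386, 0.038, 0.0961]
ee_rot: [0.994, 0.111, -0.006, -0.0]
contact_force: [-1.4, -0.1, 3.1]
finger_gap: 0.009
```

>>> step_arm:
  series:
    - [0, 0, -0.012, 0, 0, 0, 1]
    - [0, 0, -0.015, 0, 0, 0, 1]
    - [0, 0, -0.02, 0, 0, 0, 1]
    - [0, 0, -0.02, 0, 0, 0, 1]
    - [0, 0, -0.015, 0, 0, 0, 1]

```text
clock: 6.7
tool_pos: [0.4395, 0.0385, 0.1823]
ee_rot: [0.994, 0.111, -0.005, -0.0]
contact_force: [0.9, -0.5, -0.5]
finger_gap: -0.0
```

```bash
cat > pk.py <<'E'
from h import *
import sys
tag=sys.argv[1]
for n in ["scene","side"]:
    c=bot.capture(n); cm=cam(c)
    hsv=cv2.cvtColor(c["frame"],cv2.COLOR_RGB2HSV)
    save(n+tag+".png",c["frame"])
    for nm,m,z,a in [("yellow",(hsv[...,0]>18)&(hsv[...,0]<32)&(hsv[...,1]>150),.007,15),("green",(hsv[...,0]>60)&(hsv[...,0]<95)&(hsv[...,1]>90),0,60),("red",((hsv[...,0]<6)|(hsv[...,0]>174))&(hsv[...,1]>180)&(hsv[...,2]>110),.098,15)]:
        k,l,s,ce=cv2.connectedComponentsWithStats(m.astype(np.uint8))
        for i in range(1,k):
            if s[i,4]>a and 140<ce[i][0]<400 and ce[i][1]>140: print(n,nm,s[i],ray(cm,*ce[i],z).round(4))
    for r in bot.recognise(n,"puck1_center")[:2]:
        b=r["bbox"];print(n,"net puck",round(r["conf"],2),np.round(b,1),ray(cm,(b[0]+b[2])/2,(b[1]+b[3])/2,.007).round(4))
    for r in bot.silhouettes(n,"mark_center")[:1]:
        b=r["bbox"]; ys,xs=np.nonzero(r["mask"]); P=np.array([ray(cm,x,y,0)[:2] for x,y in zip(xs,ys)])
        e=cv2.minEnclosingCircle(P.astype(np.float32)); print(n,"net mark",round(r["conf"],2),P.mean(0).round(4),(P.min(0)+P.max(0))/2,(P.max(0)-P.min(0)).round(3))
    x0,y0,x1,y1=(140,140,340,290)
    cv2.imwrite(f"pics/{n}{tag}z.png",cv2.resize(c["frame"][y0:y1,x0:x1,::-1],None,fx=4,fy=4,interpolation=cv2.INTER_CUBIC))
E
python3 pk.py 3
```

```text
scene yellow [258 193   8  11  50] [0.4921 0.0368 0.007 ]
scene yellow [257 211  13  12 120] [0.5732 0.0293 0.007 ]
scene green [168 233  21  13 214] [ 0.6257 -0.197   0.    ]
scene red [255 159  11   6  54] [0.4379 0.0399 0.098 ]
scene red [208 176   9   5  34] [ 0.5045 -0.098   0.098 ]
scene red [257 229  11   8  61] [0.7431 0.0027 0.098 ]
scene net puck 0.64 [256.2 211.9 271.2 222. ] [0.5766 0.0302 0.007 ]
scene net mark 0.93 [ 0.6265 -0.1992] [ 0.62667337 -0.19917234] [0.069 0.066]
side yellow [234 201  15  14 178] [0.5735 0.0277 0.007 ]
side green [292 262  30  22 519] [ 0.625  -0.1982  0.    ]
side red [297 173  11   7  63] [ 0.695  -0.0262  0.098 ]
side red [169 180  17  10 125] [0.4373 0.0404 0.098 ]
side red [202 228  14  10 104] [ 0.4572 -0.1268  0.098 ]
side net puck 0.46 [234.7 200.9 249.2 217.7] [0.573  0.0199 0.007 ]
side net puck 0.31 [158.3 179.6 221.3 238.1] [0.4629 0.0646 0.007 ]
side net mark 0.65 [ 0.6252 -0.1995] [ 0.62585621 -0.19766755] [0.066 0.067]
```

View pics/scene3z.png

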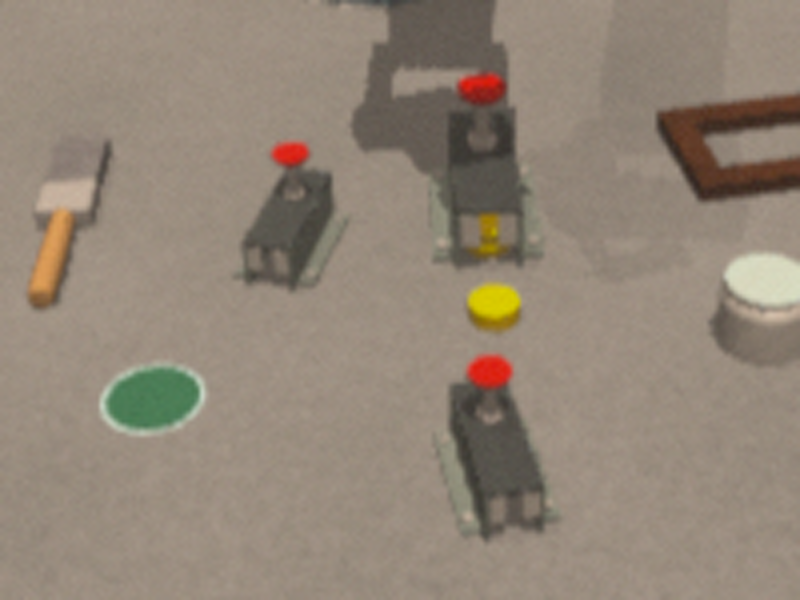

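View pics/side3z.png

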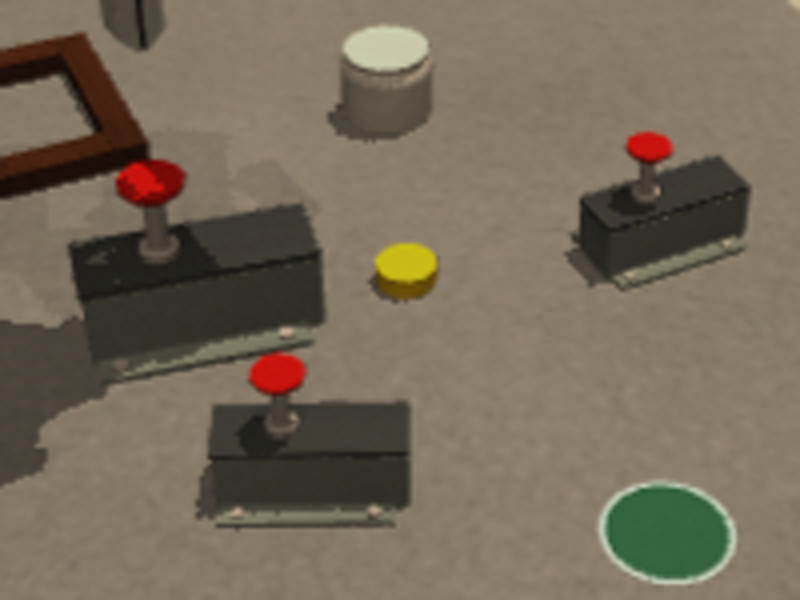

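The single puck is out at about (0.5735, 0.028), seen at scene (263,217) and side (241,208). The plunger is up again and the next puck shows in the slot. The mark is at about (0.6255, -0.1985). I go in behind the puck with the fingers about 24 mm apart.

```bash
python3 plan.py .5634 .072 .12 12.9 0.49 5
```

```text
yaw now 12.7 pos [0.4386 0.0385 0.1799] rotvec [-0.2  0.7 -0.2]
[[0.026, -0.001, 0.0117, -0.03, 0.15, -0.04, 0.49], [0.0259, -0.001, 0.0117, -0.03, 0.15, -0.04, 0.49], [0.0259, -0.001, 0.0118, -0.03, 0.15, -0.04, 0.49], [0.0259, -0.0009, 0.0118, -0.03, 0.15, -0.04, 0.49], [0.0259, -0.001, 0.0119, -0.03, 0.15, -0.04, 0.49]]
```

>>> step_arm:
  series:
    - [0.026, -0.001, 0.006, 0, 0.15, 0, 0.49]
    - [0.026, -0.001, 0.01, 0, 0.15, 0, 0.49]
    - [0.026, -0.001, 0.01, 0, 0.15, 0, 0.49]
    - [0.026, -0.001, 0.012, 0, 0.15, 0, 0.49]
    - [0.026, -0.001, 0.012, 0, 0, 0, 0.49]

```text
clock: 7.62
tool_pos: [0.5644, 0.073, 0.123]
ee_rot: [0.994, 0.11, -0.004, -0.002]
contact_force: [0.1, 0.3, 0.4]
finger_gap: 0.256
```

```bash
python3 plan.py .5634 .072 .012 12.9 0.49 5; python3 pk.py 4 | grep -E "yellow|net puck"; python3 -c "
from h import *
s=bot.state();print(s['finger_gap']);c=bot.capture('wrist');save('w4.png',c['frame'])"
```

```text
yaw now 12.7 pos [0.5644 0.073  0.123 ] rotvec [-0.3  0.5 -0.2]
[[-0.0001, 0.0003, 0.0222, -0.05, 0.09, -0.05, 0.49], [-0.0001, 0.0002, 0.0222, -0.05, 0.09, -0.05, 0.49], [-0.0001, 0.0002, 0.0222, -0.05, 0.09, -0.05, 0.49], [-0.0001, 0.0002, 0.0222, -0.05, 0.09, -0.05, 0.49], [-0.0002, 0.0002, 0.0222, -0.05, 0.09, -0.05, 0.49]]
scene yellow [258 193   9  11  56] [0.4914 0.0373 0.007 ]
scene yellow [257 211  13  12 123] [0.5727 0.0296 0.007 ]
side yellow [234 201  15  14 180] [0.5734 0.028  0.007 ]
side net puck 0.69 [236.4 198.9 251.7 215.7] [0.58  0.025 0.007]
side net puck 0.64 [172.  182.2 185.7 199.8] [0.4553 0.1409 0.007 ]
0.2538654314587351
```

View pics/scene4.png

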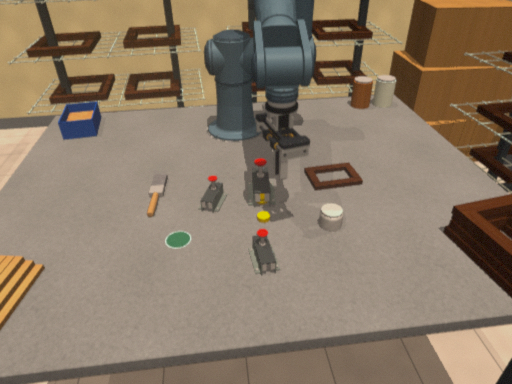

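View pics/w4.png

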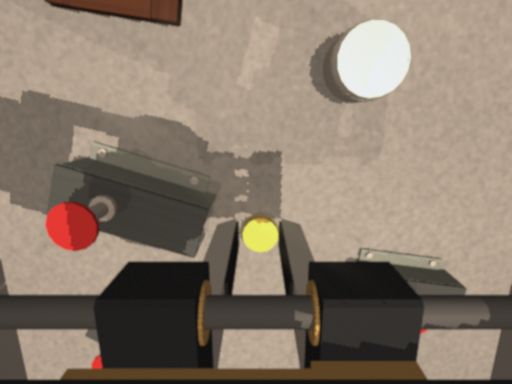

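Seen between the fingertips, the puck is centred left to right (260,235) and the descent path is free.

>>> step_arm:
  series:
    - [0, 0, 0.024, 0, 0.1, 0, 0.49]
    - [0, 0, 0.024, 0, 0.1, 0, 0.49]
    - [0, 0, 0.024, 0, 0.1, 0, 0.49]
    - [0, 0, 0.022, 0, 0.1, 0, 0.49]
    - [0, 0, 0.017, 0, 0.1, 0, 0.49]

```text
clock: 8.6
tool_pos: [0.565, 0.0718, 0.0172]
ee_rot: [0.994, 0.11, 0.007, -0.001]
contact_force: [-0.5, 0.4, 0.1]
finger_gap: 0.253
```

```bash
python3 plan.py .570 .045 .006 12.9 0.49 5; python3 pk.py 5 | grep -E "yellow|net puck"
```

```text
yaw now 12.6 pos [0.565  0.0718 0.0172] rotvec [-0.  -0.8 -0.3]
[[-0.0002, 0.0055, 0.0022, -0.01, -0.15, -0.06, 0.49], [-0.0002, 0.0054, 0.0022, -0.01, -0.15, -0.06, 0.49], [-0.0002, 0.0055, 0.0023, -0.01, -0.15, -0.06, 0.49], [-0.0002, 0.0054, 0.0022, -0.01, -0.15, -0.06, 0.49], [-0.0003, 0.0055, 0.0023, -0.01, -0.15, -0.06, 0.49]]
scene yellow [258 193   9  12  57] [0.4919 0.0369 0.007 ]
scene yellow [257 211  13  12 122] [0.5729 0.0295 0.007 ]
scene net puck 0.55 [303.4 161.3 364.4 186.9] [0.3959 0.2782 0.007 ]
scene net puck 0.44 [254.6 212.2 272.8 222.9] [0.5791 0.0299 0.007 ]
side yellow [233 201  16  14 180] [0.5735 0.0278 0.007 ]
side net puck 0.6 [239.9 201.3 251.8 217.4] [0.5813 0.0165 0.007 ]
```

View pics/side5z.png

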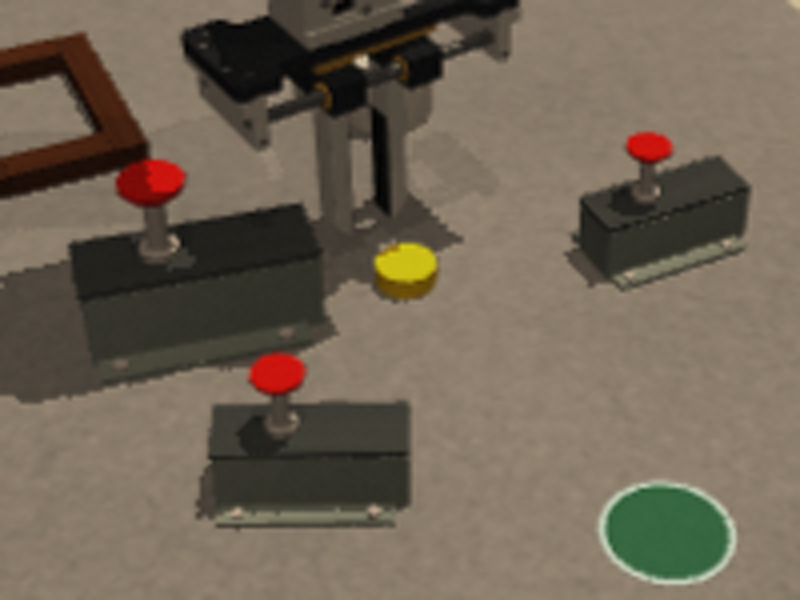

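View pics/scene5z.png

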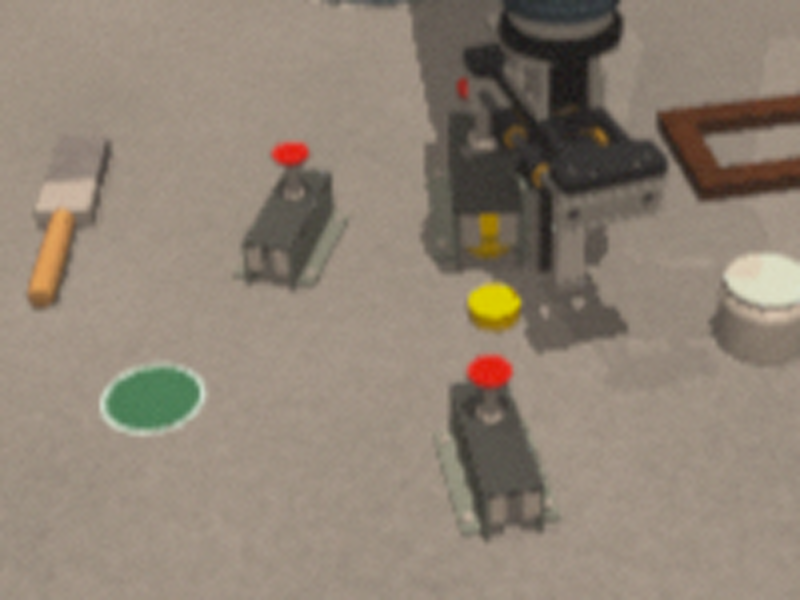

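The fingers straddle the line behind the puck, which hasn't moved. I lower to 6 mm while closing in slowly.

>>> step_arm:
  series:
    - [0, 0, 0.006, 0, -0.2, 0, 0.49]
    - [0, 0, 0.005, 0, -0.2, 0, 0.49]
    - [0, 0.005, 0, 0, -0.2, 0, 0.49]
    - [0, 0.006, 0, 0, -0.1, 0, 0.49]
    - [0, 0.006, 0, 0, 0, 0, 0.49]

```text
clock: 9.52
tool_pos: [0.5716, 0.0545, 0.0085]
ee_rot: [0.994, 0.11, 0.002, 0.0]
contact_force: [0.7, 0.5, -0.0]
finger_gap: 0.255
```

```bash
python3 plan.py .6207 -.1776 .006 12.9 0.49 30; python3 pk.py 6 | grep -E "yellow|net puck"
```

```text
yaw now 12.6 pos [0.5716 0.0545 0.0085] rotvec [ 0.  -0.3 -0.3]
[[-0.0001, 0.0079, 0.0001, 0.0, -0.01, -0.01, 0.49], [-0.0001, 0.0079, 0.0001, 0.0, -0.01, -0.01, 0.49], [-0.0001, 0.0079, 0.0001, 0.0, -0.01, -0.01, 0.49], [-0.0001, 0.0079, 0.0001, 0.0, -0.01, -0.01, 0.49], [-0.0001, 0.0079, 0.0001, 0.0, -0.01, -0.01, 0.49]]
[[-0.0001, 0.0079, 0.0001, 0.0, -0.01, -0.01, 0.49], [-0.0001, 0.0079, 0.0001, 0.0, -0.01, -0.01, 0.49], [-0.0001, 0.0079, 0.0001, 0.0, -0.01, -0.01, 0.49], [-0.0001, 0.0079, 0.0001, 0.0, -0.01, -0.01, 0.49], [-0.0001, 0.0079, 0.0001, 0.0, -0.01, -0.01, 0.49]]
[[-0.0001, 0.0079, 0.0001, 0.0, -0.01, -0.01, 0.49], [-0.0001, 0.0079, 0.0001, 0.0, -0.01, -0.01, 0.49], [-0.0001, 0.0079, 0.0001, 0.0, -0.01, -0.01, 0.49], [-0.0001, 0.0079, 0.0001, 0.0, -0.01, -0.01, 0.49], [-0.0001, 0.0079, 0.0001, 0.0, -0.01, -0.01, 0.49]]
[[-0.0001, 0.0079, 0.0001, 0.0, -0.01, -0.01, 0.49], [-0.0001, 0.0079, 0.0001, 0.0, -0.01, -0.01, 0.49], [-0.0001, 0.0079, 0.0001, 0.0, -0.01, -0.01, 0.49], [-0.0001, 0.0079, 0.0001, 0.0, -0.01, -0.01, 0.49], [-0.0001, 0.0079, 0.0001, 0.0, -0.01, -0.01, 0.49]]
[[-0.0001, 0.0079, 0.0001, 0.0, -0.01, -0.01, 0.49], [-0.0001, 0.0079, 0.0001, 0.0, -0.01, -0.01, 0.49], [-0.0002, 0.0079, 0.0001, 0.0, -0.01, -0.01, 0.49], [-0.0002, 0.0079, 0.0001, 0.0, -0.01, -0.01, 0.49], [-0.0001, 0.0079, 0.0, 0.0, -0.01, -0.01, 0.49]]
[[-0.0002, 0.0079, 0.0001, 0.0, -0.01, -0.01, 0.49], [-0.0001, 0.0079, 0.0, 0.0, -0.01, -0.01, 0.49], [-0.0002, 0.008, 0.0001, 0.0, -0.01, -0.01, 0.49], [-0.0001, 0.0079, 0.0, 0.0, -0.01, -0.01, 0.49], [-0.0002, 0.008, 0.0001, 0.0, -0.01, -0.01, 0.49]]
scene yellow [258 193   9  11  58] [0.4916 0.0373 0.007 ]
scene yellow [257 211  13  12 124] [0.5729 0.0294 0.007 ]
scene net puck 0.63 [257.8 211.4 271.9 221.1] [0.574  0.0337 0.007 ]
side yellow [233 201  16  14 181] [0.5735 0.028  0.007 ]
```

View pics/side6z.png

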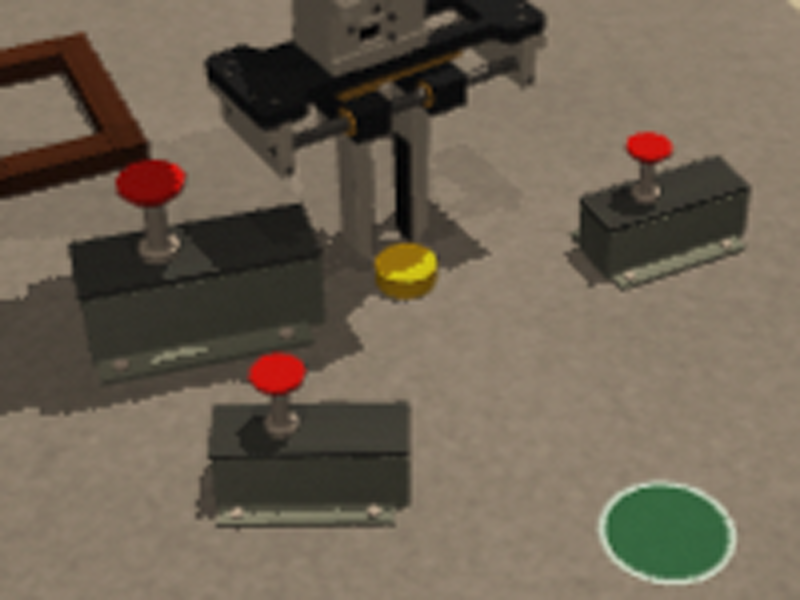

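>>> step_arm:
  series:
    - [-0.002, 0.001, 0.001, 0, -0.1, 0, 0.49]
    - [-0.002, 0.002, 0.001, 0, 0, 0, 0.49]
    - [-0.001, 0.004, 0, 0, 0, 0, 0.49]
    - [0, 0.004, 0, 0, 0, 0, 0.49]
    - [0, 0.005, 0, 0, 0, 0, 0.49]

```text
clock: 10.45
tool_pos: [0.5696, 0.0378, 0.0062]
ee_rot: [0.994, 0.111, 0.001, 0.0]
contact_force: [-0.3, -0.1, 0.5]
finger_gap: 0.259
```

```bash
python3 plan.py .6207 -.1776 .006 12.9 0.49 20|head -2; python3 pk.py 7 | grep -E "yellow|net puck"
```

```text
yaw now 12.7 pos [0.5696 0.0378 0.0062] rotvec [ 0.  -0.1 -0.2]
[[0.0001, 0.0111, 0.0, 0.0, -0.01, -0.01, 0.49], [0.0001, 0.0111, 0.0, 0.0, -0.01, -0.01, 0.49], [0.0001, 0.0111, 0.0, 0.0, -0.01, -0.01, 0.49], [0.0001, 0.0111, 0.0, 0.0, -0.01, -0.01, 0.49], [0.0001, 0.0111, 0.0, 0.0, -0.01, -0.01, 0.49]]
scene yellow [253 211  13  12 126] [0.5728 0.0185 0.007 ]
scene net puck 0.57 [252.5 212.2 266.3 224.9] [0.5817 0.0179 0.007 ]
side yellow [235 203  16  15 190] [0.5737 0.0168 0.007 ]
side net puck 0.72 [239.3 203.  252.  217.3] [0.5798 0.014  0.007 ]
side net puck 0.3 [166.9 180.  186.8 206. ] [0.449  0.1347 0.007 ]
```

View pics/side7z.png

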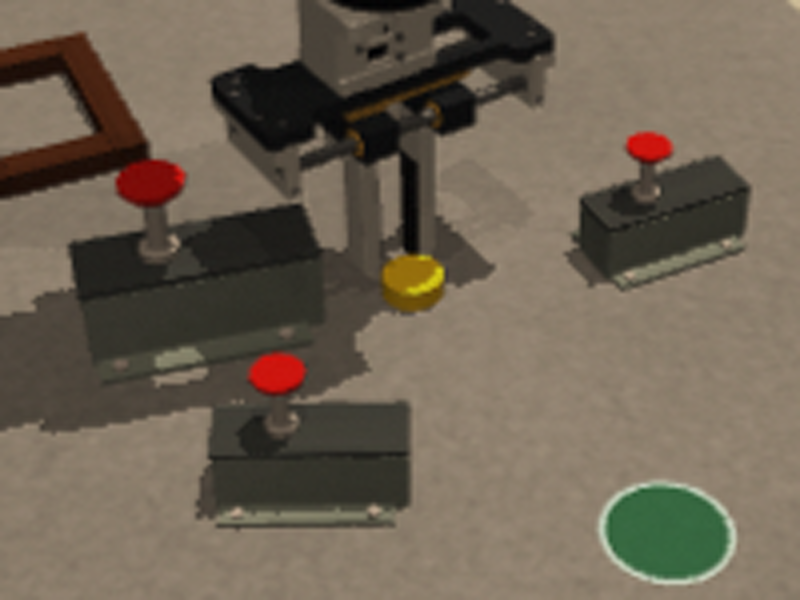

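The puck is being pushed flat and sits between both fingertips, 20 mm ahead of the TCP. I keep pushing.

>>> step_arm:
  series:
    - [0.0001, 0.007, 0, 0, 0, 0, 0.49]
    - [0.0001, 0.009, 0, 0, 0, 0, 0.49]
    - [0.0001, 0.009, 0, 0, 0, 0, 0.49]
    - [0.0001, 0.009, 0, 0, 0, 0, 0.49]
    - [0.0001, 0.009, 0, 0, 0, 0, 0.49]

```text
clock: 11.38
tool_pos: [0.5801, -0.0063, 0.0062]
ee_rot: [0.994, 0.111, 0.001, 0.0]
contact_force: [-0.4, 0.1, -0.5]
finger_gap: 0.251
```

>>> step_arm:
  series:
    - [0.0001, 0.009, 0, 0, 0, 0, 0.49]
    - [0.0001, 0.009, 0, 0, 0, 0, 0.49]
    - [0.0001, 0.009, 0, 0, 0, 0, 0.49]
    - [0.0001, 0.009, 0, 0, 0, 0, 0.49]
    - [0.0001, 0.009, 0, 0, 0, 0, 0.49]

```text
clock: 12.0
tool_pos: [0.5912, -0.0534, 0.0062]
ee_rot: [0.994, 0.111, 0.001, 0.0]
contact_force: [0.6, 0.8, 0.8]
finger_gap: 0.253
```

```bash
python3 plan.py .621 -.1786 .006 12.9 0.49 15|head -2; python3 pk.py 8 | grep -E "yellow|net puck"
```

```text
yaw now 12.7 pos [ 0.5912 -0.0534  0.0062] rotvec [ 0.  -0.1 -0.2]
[[0.0001, 0.0086, 0.0, 0.0, -0.01, -0.01, 0.49], [0.0001, 0.0086, 0.0, 0.0, -0.01, -0.01, 0.49], [0.0001, 0.0086, 0.0, 0.0, -0.01, -0.01, 0.49], [0.0001, 0.0086, 0.0, 0.0, -0.01, -0.01, 0.49], [0.0001, 0.0086, 0.0, 0.0, -0.01, -0.01, 0.49]]
scene yellow [258 193   9  11  51] [0.4923 0.037  0.007 ]
scene yellow [220 219  12  12 125] [ 0.5944 -0.0731  0.007 ]
side yellow [259 225  18  17 230] [ 0.5954 -0.0749  0.007 ]
side net puck 0.79 [261.1 225.9 276.  241.7] [ 0.5973 -0.0777  0.007 ]
```

View pics/side8z.png

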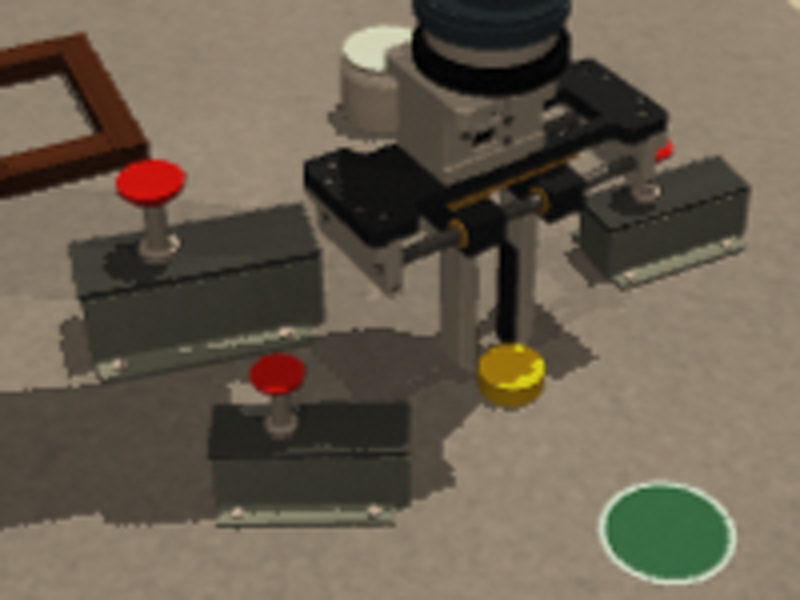

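>>> step_arm:
  series:
    - [0.0001, 0.009, 0, 0, 0, 0, 0.49]
    - [0.0001, 0.009, 0, 0, 0, 0, 0.49]
    - [0.0001, 0.009, 0, 0, 0, 0, 0.49]
    - [0.0001, 0.009, 0, 0, 0, 0, 0.49]
    - [0.0001, 0.009, 0, 0, 0, 0, 0.49]

```text
clock: 12.92
tool_pos: [0.6019, -0.0987, 0.0062]
ee_rot: [0.994, 0.111, 0.001, 0.0]
contact_force: [0.5, 0.5, -0.8]
finger_gap: 0.255
```

>>> step_arm:
  series:
    - [0.0001, 0.009, 0, 0, 0, 0, 0.49]
    - [0.0001, 0.009, 0, 0, 0, 0, 0.49]
    - [0.0001, 0.008, 0, 0, 0, 0, 0.49]
    - [0.0001, 0.008, 0, 0, 0, 0, 0.49]
    - [0.0001, 0.006, 0, 0, 0, 0, 0.49]

```text
clock: 13.55
tool_pos: [0.6119, -0.1408, 0.0061]
ee_rot: [0.994, 0.111, 0.001, 0.0]
contact_force: [-0.6, 0.1, -1.0]
finger_gap: 0.254
```

```bash
python3 plan.py .621 -.1786 .006 12.9 0.49 10|head -2; python3 pk.py 9 | grep -E "yellow|net|green"
```

```text
yaw now 12.8 pos [ 0.6119 -0.1408  0.0061] rotvec [ 0.  -0.1 -0.1]
[[0.0001, 0.0039, 0.0, 0.0, -0.01, -0.01, 0.49], [0.0, 0.0039, 0.0, 0.0, -0.01, -0.01, 0.49], [0.0, 0.0039, 0.0, 0.0, -0.01, -0.01, 0.49], [0.0001, 0.0039, 0.0, 0.0, -0.01, -0.01, 0.49], [0.0, 0.0039, 0.0, 0.0, -0.01, -0.01, 0.49]]
scene yellow [258 193   8  11  50] [0.4918 0.0366 0.007 ]
scene yellow [186 227  13  13 130] [ 0.616  -0.1614  0.007 ]
scene green [168 233  20  13 200] [ 0.626  -0.1986  0.    ]
scene net mark 0.56 [ 0.6284 -0.2007] [ 0.62650491 -0.1992378 ] [0.065 0.061]
side yellow [285 249  19  19 269] [ 0.6162 -0.162   0.007 ]
side green [292 262  30  22 479] [ 0.6253 -0.2001  0.    ]
side net puck 0.62 [290.4 249.9 305.8 269.5] [ 0.622  -0.1679  0.007 ]
side net mark 0.66 [ 0.4063 -0.2612] [ 0.426545   -0.25904011] [0.203 0.057]
```

View pics/side9z.png

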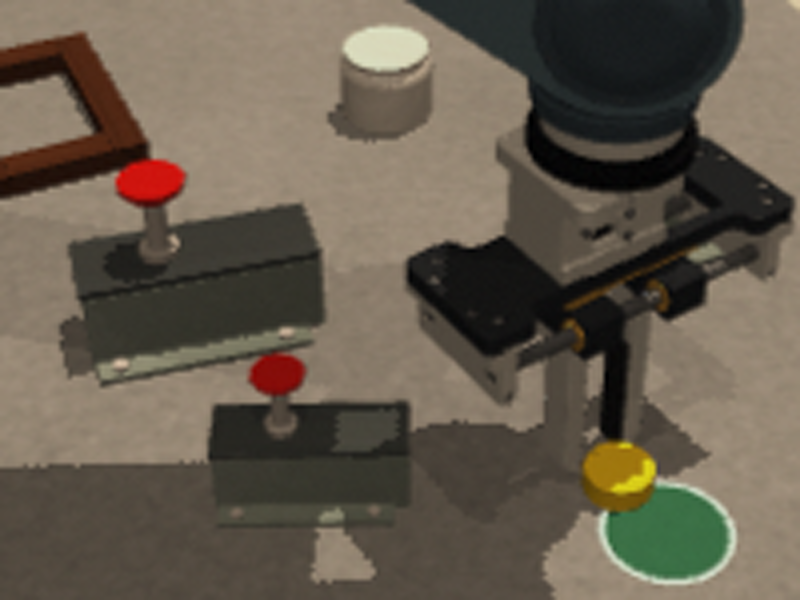

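>>> step_arm:
  series:
    - [0.0002, 0.005, 0, 0, 0, 0, 0.49]
    - [0.0002, 0.005, 0, 0, 0, 0, 0.49]
    - [0.0002, 0.005, 0, 0, 0, 0, 0.49]
    - [0.0002, 0.004, 0, 0, 0, 0, 0.49]
    - [0.0002, 0.003, 0, 0, 0, 0, 0.49]

```text
clock: 14.48
tool_pos: [0.6179, -0.1622, 0.006]
ee_rot: [0.994, 0.112, 0.001, 0.0]
contact_force: [0.4, 0.5, 0.1]
finger_gap: 0.254
```

>>> step_arm:
  series:
    - [0.0001, 0.004, 0, 0, 0, 0, 0.49]
    - [0.0001, 0.004, 0, 0, 0, 0, 0.49]
    - [0.0001, 0.003, 0, 0, 0, 0, 0.49]
    - [0.0001, 0.003, 0, 0, 0, 0, 0.49]
    - [0, 0.0, 0, 0, 0, 0, 0.49]

```text
clock: 15.1
tool_pos: [0.6216, -0.1769, 0.006]
ee_rot: [0.994, 0.112, 0.001, 0.0]
contact_force: [-0.3, 0.7, 0.8]
finger_gap: 0.254
```

```bash
python3 plan.py .621 -.1786 .006 12.9 0.49 5|head -2; python3 pk.py 10 | grep -E "yellow|net"
```

```text
yaw now 12.8 pos [ 0.6216 -0.1769  0.006 ] rotvec [ 0.  -0.1 -0.1]
[[-0.0002, 0.0003, 0.0, 0.0, -0.02, -0.02, 0.49], [-0.0002, 0.0003, 0.0, 0.0, -0.02, -0.02, 0.49], [-0.0002, 0.0003, 0.0, 0.0, -0.02, -0.02, 0.49], [-0.0002, 0.0003, 0.0, 0.0, -0.02, -0.02, 0.49], [-0.0002, 0.0003, 0.0, 0.0, -0.02, -0.02, 0.49]]
scene yellow [258 193   8  11  49] [0.4923 0.0366 0.007 ]
scene yellow [171 231  13  13 137] [ 0.6264 -0.1979  0.007 ]
scene net puck 0.41 [171.3 233.6 186.1 243.9] [ 0.6325 -0.1939  0.007 ]
scene net mark 0.72 [ 0.6373 -0.2062] [ 0.63048141 -0.1992378 ] [0.057 0.061]
side yellow [298 260  19  20 285] [ 0.6256 -0.1977  0.007 ]
side net puck 0.66 [302.5 261.1 318.  280.8] [ 0.6305 -0.2029  0.007 ]
side net mark 0.68 [ 0.6207 -0.2093] [ 0.62458163 -0.19926454] [0.064 0.062]
```

View pics/side10z.png

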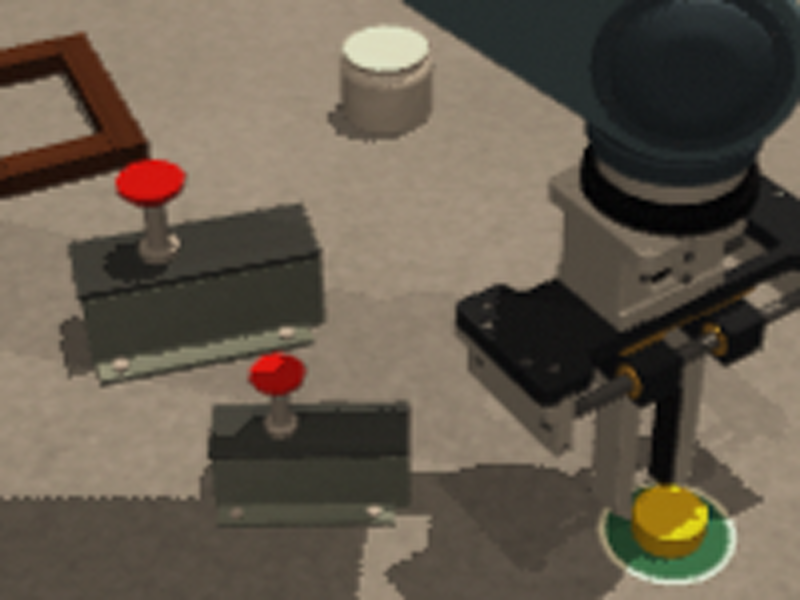

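View pics/scene10z.png

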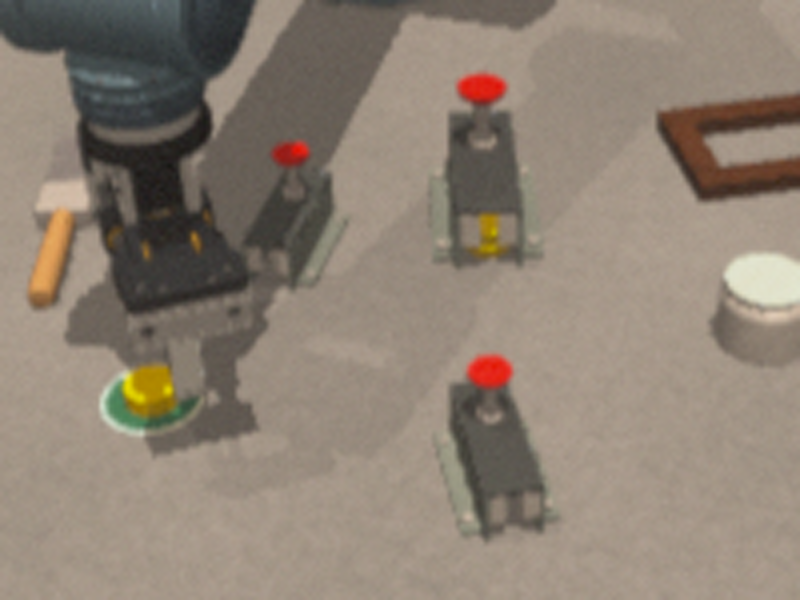

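The puck is on the mark, within about 1–2 mm of its centre in both cameras. I back straight off, then rise.

>>> step_arm:
  series:
    - [0, -0.005, 0, 0, 0, 0, 0.49]
    - [0, -0.01, 0, 0, 0, 0, 0.49]
    - [0, -0.012, 0, 0, 0, 0, 0.49]
    - [0, -0.012, 0, 0, 0, 0, 0.49]
    - [0, -0.006, -0.005, 0, 0, 0, 0.49]

```text
clock: 16.02
tool_pos: [0.6102, -0.1289, 0.0107]
ee_rot: [0.994, 0.112, 0.0, -0.0]
contact_force: [-0.4, -0.1, 0.3]
finger_gap: 0.253
```

>>> step_arm:
  series:
    - [0, 0, -0.03, 0, 0, 0, 0.49]
    - [0, 0, -0.04, 0, 0, 0, 0.49]
    - [0, 0, -0.04, 0, 0, 0, 0.49]
    - [0, 0, -0.04, 0, 0, 0, 0.49]
    - [0, 0, -0.03, 0, 0, 0, 0.49]

```text
clock: 16.65
tool_pos: [0.6082, -0.1261, 0.1949]
ee_rot: [0.994, 0.113, -0.002, -0.001]
contact_force: [0.5, -0.1, 0.4]
finger_gap: 0.254
```

>>> step_arm:
  series:
    - [0, -0.04, -0.01, 0, 0, 0, 0.49]
    - [0, -0.04, 0, 0, 0, 0, 0.49]
    - [0, -0.04, 0, 0, 0, 0, 0.49]
    - [0, -0.02, 0, 0, 0, 0, 0.49]
    - [0, 0, 0, 0, 0, 0, 0.49]

```text
clock: 17.27
tool_pos: [0.5783, 0.0134, 0.2121]
ee_rot: [0.994, 0.112, 0.004, 0.001]
contact_force: [0.1, 0.4, -0.7]
finger_gap: 0.253
```

```bash
python3 pk.py 11; python3 m.py | grep -E "tin|brush|small"; python3 -c "
from h import *
s=bot.state();print(s['tool_pos'],abs(s['joint_velocities']).max(),s['contact_force'])"
```

```text
scene yellow [258 193   9  11  54] [0.492  0.0367 0.007 ]
scene yellow [171 232  14  12 143] [ 0.6265 -0.1969  0.007 ]
scene red [255 159  11   6  55] [0.4375 0.0394 0.098 ]
scene red [208 176   9   5  34] [ 0.5045 -0.098   0.098 ]
scene red [257 229  11   8  63] [0.7434 0.0026 0.098 ]
scene net puck 0.5 [171.4 235.3 186.5 246.1] [ 0.64  -0.193  0.007]
scene net puck 0.36 [304.7 159.  364.6 189.3] [0.3965 0.2804 0.007 ]
scene net mark 0.49 [ 0.6361 -0.201 ] [ 0.63374187 -0.19917234] [0.056 0.066]
side yellow [298 262  19  18 276] [ 0.6253 -0.1982  0.007 ]
side green [292 263  30  21 211] [ 0.6205 -0.2053  0.    ]
side red [297 173  11   7  63] [ 0.695  -0.0262  0.098 ]
side red [169 180  17  10 125] [0.437  0.0401 0.098 ]
side red [202 228  14  10 107] [ 0.4573 -0.1266  0.098 ]
side net puck 0.57 [300.7 261.2 317.3 282.9] [ 0.627  -0.2045  0.007 ]
side net mark 0.56 [ 0.6217 -0.2051] [ 0.62548591 -0.19907482] [0.066 0.066]
tin [0.629 0.204 0.025]
brush [ 0.316 -0.29 ] [ 0.532 -0.24 ] [ 0.414 -0.267]
small_frame [0.339 0.19 ] [0.476 0.351] [0.412 0.27 ]
tin [0.622 0.199 0.025]
brush [ 0.324 -0.293] [ 0.525 -0.24 ] [ 0.405 -0.268]
small_frame [0.346 0.179] [0.462 0.353] [0.404 0.259]
[0.57842662 0.01254721 0.21181374] 0.0027877732254835723 [-0.49283098  0.0804063  -0.51195994]
```

View pics/side11.png

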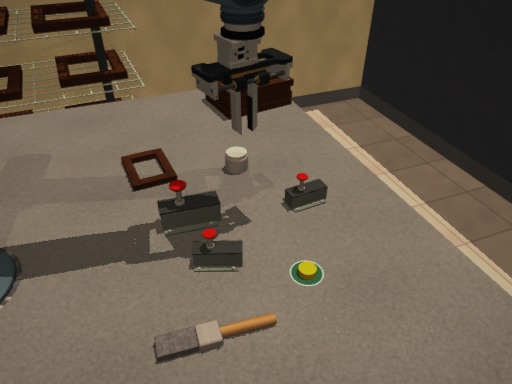

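View pics/scene11z.png

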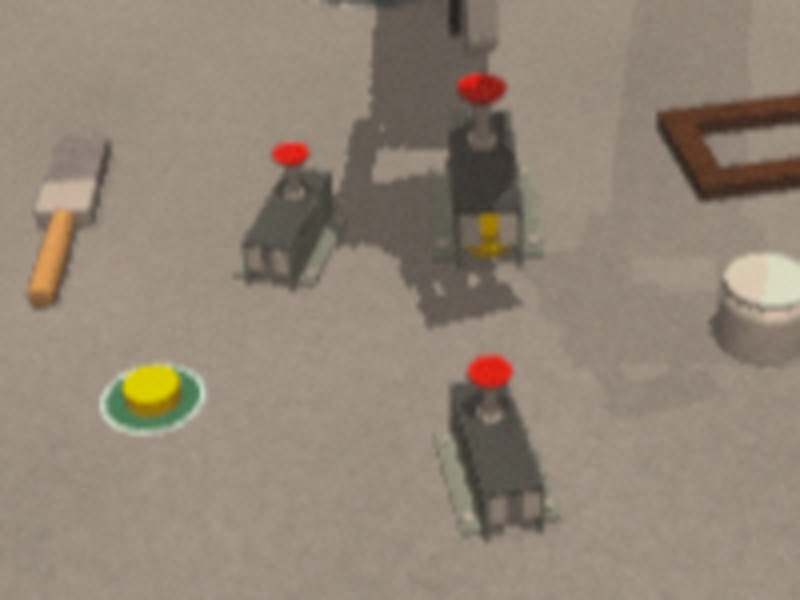

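Both views show the puck flat on the green mark, at side (307,271) and scene zoom (152,390). The plunger is up, the next puck is in the slot, and the bystanders are where they were. The arm is clear, so I hand in.

```bash
python3 -c "
from station import bot
print(bot.job_done())"
```

```text
the job is handed in; nothing more can be done
None
```

I pressed the plunger of the largest dispenser once with the shut fingers, down to its stop (TCP at 70 mm, about 26 N). One puck came out and the plunger came back up. I then set the fingers about 24 mm apart and pushed the puck flat along the bench onto the green mark, backed off and rose to about 0.21 m. The job is handed in, at about 18 s on the robot's clock.

**Last checks:**
- **Puck:** colour measurement puts it at (0.6265, -0.197) in the scene camera and (0.625, -0.198) in the side camera. The mark was measured at about (0.6255, -0.1985), so the puck is about 1–2 mm off centre.
- **Dispenser:** the knob is at its rest position, and the next puck still shows in the slot.
- **Bystanders:** the brush and the small frame read within about 3 mm of their first readings. The tin's readings scatter by about 8 mm between network boxes, both before and after; it looks unmoved in the pictures and the arm never went near it.
- **Arm:** still and clear of everything, with no contact force.

**What disagreed:** the network's boxes for the puck were up to about 14 mm off the colour measurement, and some of its other reports were plainly wrong, such as the brush taken for the mark. For the puck I used the colour measurement, which agreed between the two cameras and with the pictures.

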